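# Get the paint tin out from behind the pots

### The job

The flat paint tin is pushed partly under the bench shelf and the bottle, the jar and the cup stand in its way: first stand all three on the wooden side tray, then slide the tin straight out and lay it, kept level, lengthwise in the middle of the blotting pad. Only then put the bottle, the jar and the cup back, each standing in its own place where it stood at the start. Keep all three upright throughout, and do not shift the spray bottle or the brush pot.

Things in the scene. Friction and masses are not known exactly. Their poses are not given: they have to be found in the camera images.
- bottle: Amber glass bottle with paper label and black cap, upright, 190 g. Body 48 mm diameter, straight up to 78 mm height, then a narrow neck; 107 mm high in all. Origin: centre of its underside; z up. Bottle, jar and cup stand in a row before the tin; their order in it varies, their centres are 70 to 90 mm apart.
- jar: Clear glass jar with pale pigment inside and a blue screw lid, upright, 260 g. 58 mm diameter and straight up to 76 mm height, lid 55 mm diameter; 94 mm high in all. Origin: centre of its underside; z up.
- cup: Open white porcelain cup without handle, a thin dark blue line near its foot, ochre paint inside; straight sided, 62 mm outside diameter, 54 mm high, wall 3.5 mm, 170 g. Origin: centre of its underside; z up.
- palette: The paint tin: open flat black tin with two rows of six small pans, 160 mm long (its x), 56 mm wide (its y), 28 mm high, 240 g. Lies on the table; its -x end (towards the robot) sticks 90 to 105 mm out from under the front edge of the shelf board, so it must slide at least 75 mm towards its -x before it can be lifted. Origin: centre of its underside; z up.
- shelf: Fixed low bench shelf of light wood, open front and back: board 200 mm deep (its x), 480 mm wide (its y), its top 85 mm above the table, 18 mm thick; end panels at y = -226, +226 mm; stock on its rear half up to 135 mm above the table. Origin: on the table under the board's middle; front edge at x = -100 mm; the row of pots is at about x = -271 mm, y = -80, 0, +80 mm.
- tray: Fixed wooden side tray, 280 mm long (its x), 130 mm wide (its y), inner floor 6 mm above the table, rim 12 mm high and 6 mm thick. Origin: centre of its underside, on the table; z up. It may lie to the left or to the right of the shelf front; all three pots fit on it in a row along its x.
- pad: Fixed pale blotting pad with a grey edge, 240 mm long (its x), 150 mm wide (its y), 4 mm thick; lies on the side where the tray is not. Origin: centre of its underside, on the table; z up.
- spray: Bystander, to be left alone: loose white spray bottle, 42 mm diameter, 130 mm high, on one side of the tin, about 115 mm from its middle line. Origin: centre of its underside.
- brushpot: Bystander, to be left alone: loose terracotta pot with four upright brushes, 56 mm diameter, pot 75 mm high, brushes up to 160 mm, on the other side of the tin, about 115 mm from its middle line. Origin: centre of its underside.
Mind the look-alikes: they are no part of the job. What is shaped like the bottle but red is not meant.

How it is judged:
By the outcome, as a careful person would: the job done as asked, in the order asked, and still so for the second after the job is handed in, with the robot touching nothing.
It also fails if it takes over 141 s, if anything falls off the work surface, if the arm or the gripper's body presses on something with over 40 N, if the wrist force passes 120 N, or if a joint passes its speed limit or range.

### The arm

A 6-joint arm with a two-finger parallel gripper is mounted at the origin on the work surface. World frame = base frame: x ahead of the robot, y to its left, z up, the work surface at z = 0. Lengths are in mm, angles in rad, forces in N, time in s.
With the tool pointing down it reaches from about 350 to 775 mm from the base axis. Payload 7.3 kg.
Tool frame: the origin (TCP) lies at the very end of the fingers, on their centre line; the grasp point (between the pads) lies 19 mm behind it (bot.grip_point_offset is the distance from the TCP to the grasp point, in mm); z points along the fingers, y is the line along which they close (so a half turn about z gives the same grasp; the last joint's range is limited). The gripper opens to 92 mm and grips with 3 to 60 N. Pads are 19 mm wide; open, the fingers measure 130 mm over their backs; the gripper's body (75 mm by 190 mm) begins 47 mm behind the grasp point.
Start: joints at [1.189, 0.342, 1.524, -0, 1.275, -0.146], TCP at [122.635, 510.495, 226.741] pointing down, gripper open.
Joint ranges: [-2.53, 2.53], [-0.77, 2.02], [0.04, 2.7], [-1, 4.14], [0.28, 2.66], [-3.11, 3.11]. Speed limits (rad/s): [2.57, 2.57, 3.14, 3.14, 3.14, 3.14].

### API

Orientations are given as [roll, pitch, yaw] about the fixed x, y, z axes, in that order (R = Rz(yaw) Ry(pitch) Rx(roll)).
In Python, from plant import bot gives the robot as it stands. The module is installed in compiled form; this text tells all that it offers.
- The arm moves only by the shell command python3 -m jog 'ROWS' [OPENING]. ROWS is JSON, a list of rows, each a list of 6 numbers: the shift along the tool's x, y, z in mm, then the turn, a rotation vector about the tool's x, y, z in rad. In form: [[dx, dy, dz, rx, ry, rz], ...]. A call has 1 to 12 rows; each row shifts and turns the commanded pose from where the row before left it, along the tool's axes as they then stand; what a row does not reach is not made up. A row lasts 1/10 s, in which the tool goes at most 50 mm and 8.59 degrees, less where a joint would pass 70% of its speed; a pose out of reach is approached as far as the arm can. A call with a gripper value outside its range is refused whole. OPENING is the opening in per cent of the stroke, from 0 (shut) to 100 (fully open), set as the call begins (- or left out, the last holds). The fingers move at their own pace and stop on an object; the grip force is fixed at half the most. Time passes only in rows, so rows that do not move let the fingers close. It gives the time, the measured TCP pose, the force, the opening and the grip force at its end, in the units of the state.
- bot.get_obs(): the state, without advancing time (a new reading comes with each control period).
- bot.capture(name): name is "side" or "top" or "wrist"; returns the picture (480x640x3 uint8, red, green, blue); there is no depth.
- bot.camera_model(name): a dict with "fx", "fy", "cx", "cy" (pixels), "position" and "orientation" of the camera in the world; the wrist camera has in their place "T_tool_cam" (4x4, takes a point from camera to tool coordinates, whose origin is the TCP and whose axes are the flange's). Camera axes: x right, y down, z forward; pixel columns grow to the right and rows downward; lengths in mm; the calibration is good to about 2 mm. A picture is of the moment at which its call begins: read the wrist's pose just before it. camera_model takes no time and is no camera call.
- bot.close_job(): hands the job in; it is judged then, once.
Trained networks look in the newest picture that a camera, given by its name, has taken for a name from the list of things; names that differ only in an ending like _2 or _b are one class to them, and where a whole thing is asked for, a point or a joint stands for the part that bears it (a point fixed in the world has none). Each returns a list of dicts, best first, with "p" (0 to 1); they miss things now and then, are a little off and sometimes report something else, mostly with a low value. They report only what shows in the picture. A call takes as long as a camera call. They do not tell look-alikes from the thing itself.
- bot.outline_of(target, camera): "mask" (480x640 bool, what is visible of it) and "pixel" ([column, row] in pixels, amid what is visible of it).
The state is a dict: "time": time; "joint_positions": joint angles; "dq": joint speeds; "tau": joint torques, N m; "tool_pos": TCP position; "tcp_rot": TCP orientation; "contact_force": force on the tool from outside, world axes, zero at the start; "moment": the same for the moment, N m; "grip_width": finger opening in mm; "finger_force": force on a finger pad.
Only numpy, scipy, OpenCV 4.12 (cv2) and the standard library are available. Lean on these libraries where they do the work, as an engineer would, in place of code of your own. Each camera call takes 0.05 s, during which the arm holds its last target. There are 200 camera calls.

## Working session

There is one attempt and no reset: what is moved stays moved. The work goes in short steps, Python scripts to look and compute and a shell command to move; the robot and the scene stay as the last step left them, time stands still between calls to the robot, and variables do not carry over. Pictures are saved under pics/ and viewed, at most 14 in all, crops included, and the job is handed in when it is done.

```bash
mkdir -p pics; python3 - <<'E'
from plant import bot
import cv2
o=bot.get_obs();print(o)
for n in("top","side"):
    im=bot.capture(n);cv2.imwrite(f"pics/{n}0.png",im[:,:,::-1]);print(n,bot.camera_model(n))
    for t in("bottle","jar","cup","palette","shelf","tray","pad","spray","brushpot"):
        print(t,[(round(d["p"],2),[round(float(v)) for v in d["pixel"]],int(d["mask"].sum())) for d in bot.outline_of(t,n)])
print(bot.camera_model("wrist"))
E
```

```text
{'time': 0.0, 'joint_positions': array([ 1.18898558e+00,  3.42720791e-01,  1.52501471e+00,  5.35019884e-07,
        1.27539194e+00, -1.45983348e-01]), 'dq': array([-0.00053537, -0.00051269,  0.00032427,  0.00118589,  0.00143933,
       -0.00157692]), 'tau': array([-1.03704246e-03, -4.31245708e+01, -2.44220906e+01,  7.17262086e-02,
        5.59456449e-02, -1.23304726e-04]), 'tool_pos': array([122.48238489, 510.09671585, 226.04676958]), 'tcp_rot': array([-3.14007426e+00, -2.23765191e-04,  2.90576493e+00]), 'contact_force': array([ 0.2218137 , -0.11240232, -0.32388722]), 'moment': array([-0.00227458, -0.00581442,  0.05997966]), 'finger_force': 0.0, 'grip_width': 91.73599470324021}
top {'fx': 574.6077019293476, 'fy': 574.6077019293476, 'cx': 315.45194198633976, 'cy': 244.07694061297883, 'position': array([3.42278859e+02, 6.33597611e-01, 1.25288369e+03]), 'orientation': array([-2.98757099,  0.00881925, -1.58599408])}
bottle [(0.62, [256, 263], 523), (0.58, [196, 370], 606)]
jar [(0.96, [295, 261], 738)]
cup [(0.71, [331, 265], 718)]
palette [(0.56, [295, 206], 1379)]
shelf [(0.61, [300, 1
[... 459 characters left out ...]
 1222)]
cup [(0.61, [350, 220], 560)]
palette [(0.75, [272, 256], 1626), (0.28, [329, 392], 16936)]
shelf [(0.65, [163, 248], 25742)]
tray [(0.66, [374, 168], 3750)]
pad [(0.84, [327, 391], 17029)]
spray []
brushpot [(0.64, [284, 202], 1437)]
{'fx': 375.5418910299306, 'fy': 375.5418910299306, 'cx': 317.4556631557825, 'cy': 247.74450030618587, 'T_tool_cam': array([[-2.65573870e-04, -9.65903276e-01, -2.58903052e-01,
         6.90961987e+01],
       [ 9.99999734e-01, -4.32264958e-04,  5.86908257e-04,
        -1.11889352e+00],
       [-6.78811325e-04, -2.58902828e-01,  9.65903134e-01,
        -1.58577945e+02],
       [ 0.00000000e+00,  0.00000000e+00,  0.00000000e+00,
         1.00000000e+00]])}
```

View pics/top0.png

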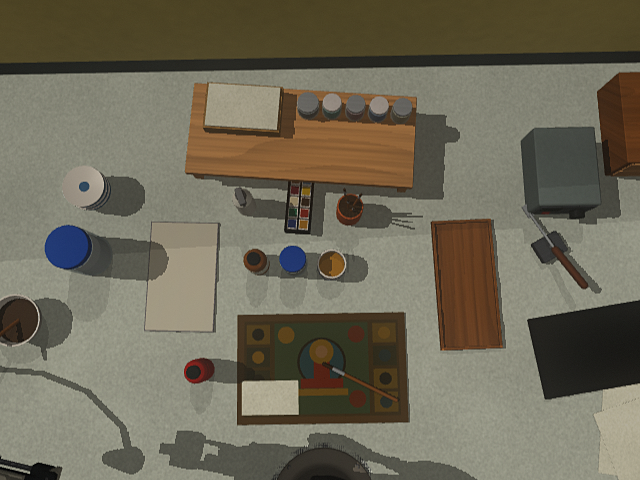

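View pics/side0.png

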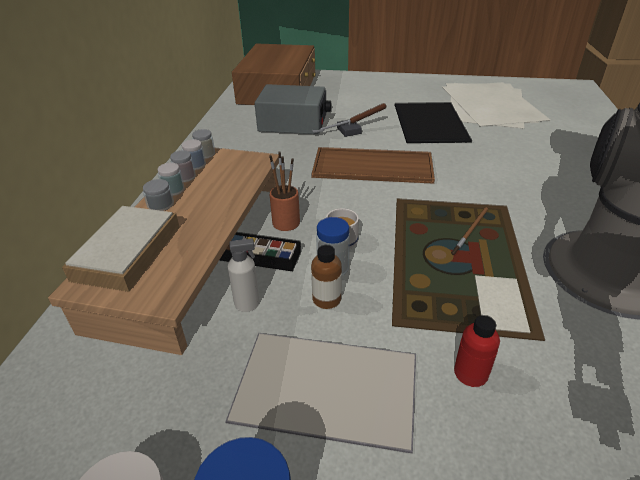

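The top view shows the amber bottle (256,262), blue-lidded jar (293,260), cup (332,264), tin (298,206), spray (241,200), brush pot (349,207), tray (467,286) and pad (181,277). Look-alikes are the red bottle (198,370), the big blue-lidded jar (68,247) and the big mug (18,320). I choose the trio in the row before the tin.

```bash
cat > h.py <<'E'
import numpy as np,cv2
from scipy.spatial.transform import Rotation as R
from scipy.optimize import least_squares
from plant import bot
H={"bottle":[(24,0),(24,78),(11,90),(11,107)],"jar":[(29,0),(29,76),(27.5,94)],"cup":[(31,0),(31,54)],"spray":[(21,0),(21,90),(10,130)],"brushpot":[(28,0),(28,75)]}
def cam(n):
    m=bot.camera_model(n)
    if "position" in m: T=np.eye(4);T[:3,:3]=R.from_euler("xyz",m["orientation"]).as_matrix();T[:3,3]=m["position"]
    else:
        o=bot.get_obs();W=np.eye(4);W[:3,:3]=R.from_euler("xyz",o["tcp_rot"]).as_matrix();W[:3,3]=o["tool_pos"];T=W@np.array(m["T_tool_cam"])
    return m,T
def proj(c,P):
    m,T=c;q=(np.asarray(P,float)-T[:3,3])@T[:3,:3];return np.c_[m["fx"]*q[:,0]/q[:,2]+m["cx"],m["fy"]*q[:,1]/q[:,2]+m["cy"]]
def back(c,uv,z):
    m,T=c;uv=np.atleast_2d(uv).astype(float);d=np.c_[(uv[:,0]-m["cx"])/m["fx"],(uv[:,1]-m["cy"])/m["fy"],np.ones(len(uv))]@T[:3,:3].T
    return T[:3,3]+d*((z-T[2,3])/d[:,2])[:,None]
def cyl(name,x,y,z0=0):
    a=np.linspace(0,2*np.pi,40);return np.vstack([np.c_[x+r*np.cos(a),y+r*np.sin(a),0*a+z0+z] for r,z in H[name]])
def box(p): 
    h=cv2.convexHull(p.astype(np.float32))[:,0];return np.r_[h.min(0),h.max(0)]
def fit(name,mask,c,z0=0):
    "x,y of an upright thing: match the bounding box of the silhouette"
    n,l,s,_=cv2.connectedComponentsWithStats(mask.astype(np.uint8));k=1+s[1:,4].argmax();x,y,w,h=s[k,:4]
    b=np.array([x-.5,y-.5,x+w-.5,y+h-.5]);g=back(c,[(b[:2]+b[2:])/2],z0+40)[0,:2]
    r=least_squares(lambda p:box(proj(c,cyl(name,*p,z0)))-b,g,loss="soft_l1");return r.x,np.abs(r.fun).max()
def rect(mask,c,z):
    k=max(cv2.findContours(mask.astype(np.uint8),0,1)[0],key=cv2.contourArea)[:,0]
    return cv2.minAreaRect(back(c,k,z)[:,:2].astype(np.float32))
E
python3 - <<'E'
from h import *
im=bot.capture("top");c=cam("top")
for t in H:
    for d in bot.outline_of(t,"top")[:2]: print(t,round(d["p"],2),fit(t,d["mask"],c))
for t,z in(("palette",28),("shelf",85),("tray",12),("pad",4)):
    for d in bot.outline_of(t,"top")[:1]: print(t,round(d["p"],2),rect(d["mask"],c,z))
im=bot.capture("side");c=cam("side")
for t in ("bottle","brushpot"):
    for d in bot.outline_of(t,"side")[:1]: print("side",t,fit(t,d["mask"],c))
for t,z in(("pad",4),("tray",12),("palette",28)):
    for d in bot.outline_of(t,"side")[:1]: print("side",t,rect(d["mask"],c,z))
E
python3 - <<'E'
import cv2
cv2.imwrite("pics/crop.png",cv2.resize(cv2.imread("pics/top0.png")[165:300,170:370],None,fx=4,fy=4))
E
```

```text
bottle 0.68 (array([270.04878154, 255.50653343]), np.float64(1.454376220703125))
bottle 0.65 (array([495.30656518, 135.54638469]), np.float64(1.1620330810546875))
jar 0.83 (array([495.09437409,  56.77609026]), np.float64(1.1567230224609375))
cup 0.77 (array([484.15308615, -23.84387092]), np.float64(0.87591552734375))
spray 0.84 (array([623.98618377, 162.70229959]), np.float64(1.291473388671875))
brushpot 0.76 (array([611.54294234, -65.13327803]), np.float64(1.7471466064453125))
brushpot 0.21 (array([495.09441122,  56.77609026]), np.float64(0.8924560546875))
palette 0.76 ((612.6981811523438, 43.86014175415039), (56.742584228515625, 117.43999481201172), 84.52251434326172)
shelf 0.78 ((755.9241333007812, 34.95692443847656), (479.46942138671875, 213.73912048339844), 84.96295928955078)
tray 0.96 ((444.05438232421875, -314.318603515625), (280.2832336425781, 133.24700927734375), 1.698570728302002)
pad 0.73 ((470.54925537109375, 301.36376953125), (152.77163696289062, 239.98663330078125), 87.89391326904297)
side bottle (array([495.9724793, 123.4917262]), np.float64(4.756805419921875))
side brushpot (array([ 616.10872151, -119.40913513]), np.float64(17.830108642578125))
side pad ((471.1620788574219, 303.0853576660156), (154.66470336914062, 241.7294464111328), 87.83572387695312)
side tray ((442.9902038574219, -304.0486145019531), (280.94061279296875, 148.7039031982422), 1.6713849306106567)
side palette ((620.6107177734375, 57.686988830566406), (84.69515991210938, 138.31796264648438), 83.77359771728516)
```

View pics/crop.png

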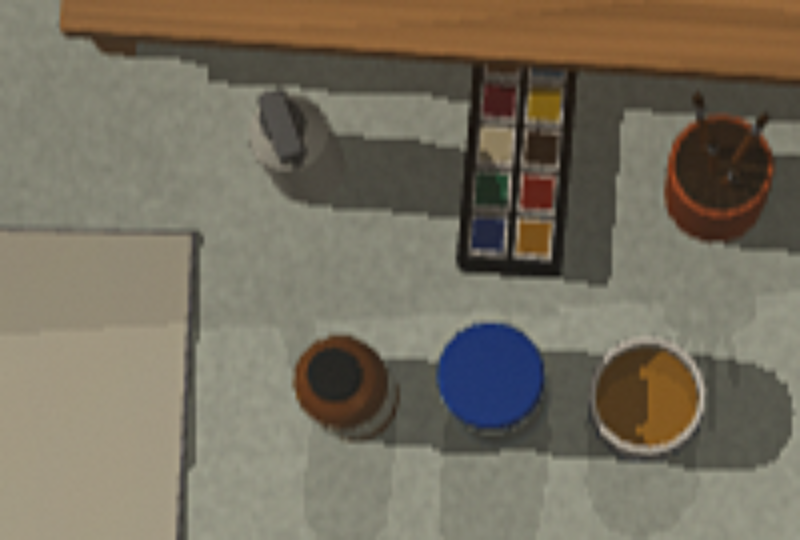

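The crop confirms the trio: amber bottle, blue-lidded jar and white cup with ochre, in a row before the tin. Next I hover over the row for a closer look.

```bash
cat >> h.py <<'E'
def to(x,y,z,yaw=None,o=None):
    "prints tool-frame shift (axes as now) to the goal and the rz to the yaw (deg, direction of closing axis)"
    o=o or bot.get_obs();M=R.from_euler("xyz",o["tcp_rot"]).as_matrix();ang=np.degrees(np.arctan2(M[1,1],M[0,1]))
    print("shift",np.round(M.T@(np.array([x,y,z])-o["tool_pos"]),1),"ang",round(ang,1),"rz",None if yaw is None else round(np.radians(ang-yaw),3))
E
python3 -m jog '[[-36,-27,0,0,0,0],[-38,-28,0,0,0,0],[-38,-28,0,0,0,0],[-38,-28,0,0,0,0],[-38,-28,0,0,0,0],[-38,-28,0,0,0,0],[-38,-28,0,0,0,0],[-38,-28,0,0,0,0],[-38,-28,0,0,0,0],[-38,-28,0,0,0,0],[-38,-28,0,0,0,0],[-33,-32,0,0,0,0]]' 100
python3 -m jog '[[0,0,0,0,0,0.142],[0,0,0,0,0,0.142],[0,0,0,0,0,0.142],[0,0,0,0,0,0.142],[0,0,0,0,0,0.142],[0,0,0,0,0,0.142],[0,0,0,0,0,0.142],[0,0,0,0,0,0.142],[0,0,0,0,0,0.142],[0,0,0,0,0,0.142],[0,0,0,0,0,0],[0,0,0,0,0,0]]'
python3 - <<'E'
from h import *
c=cam("wrist");im=bot.capture("wrist");cv2.imwrite("pics/w1.png",im[:,:,::-1])
for t in H:
    for d in bot.outline_of(t,"wrist")[:2]: print(t,round(d["p"],2),fit(t,d["mask"],c))
for t,z in(("palette",28),):
    for d in bot.outline_of(t,"wrist")[:1]: print(t,round(d["p"],2),rect(d["mask"],c,z))
to(495.3,135.5,90,-5);to(495,56.8,90,-5);to(484,-23.8,90,-5)
E
```

```text
time: 3.0
tool_pos: [481.4, 74.3, 226.8]
tcp_rot: [3.141, 0.001, 2.906]
contact_force: [1.3, -0.2, -0.1]
grip_width: 91.8
finger_force: 0.0
time: 4.2
tool_pos: [480.0, 76.0, 226.8]
tcp_rot: [3.141, -0.0, 1.49]
contact_force: [-0.4, 0.1, -0.1]
grip_width: 91.9
finger_force: 0.0
bottle 0.64 (array([493.33523709, 132.36171029]), np.float64(1.5828857421875))
bottle 0.64 (array([272.50632958, 249.33294771]), np.float64(36.85718536376953))
jar 0.64 (array([495.375344  ,  48.50803601]), np.float64(7.367767333984375))
cup 0.62 (array([487.76530953,  -4.42341102]), np.float64(25.143524169921875))
spray 0.56 (array([626.15886913, 157.22360971]), np.float64(1.25238037109375))
spray 0.24 (array([617.35643563,  47.37251756]), np.float64(34.100860595703125))
brushpot 0.82 (array([584.06347284, -90.79956954]), np.float64(30.227813720703125))
brushpot 0.46 (array([617.35643563,  47.37251756]), np.float64(27.43963623046875))
palette 0.92 ((620.1458740234375, 44.01206588745117), (61.58193588256836, 130.6905517578125), 85.30583190917969)
shift [ 60.6  10.2 136.7] ang -4.8 rz 0.003
shift [-17.9  16.6 136.7] ang -4.8 rz 0.003
shift [-99.1  12.4 136.7] ang -4.8 rz 0.003
```

View pics/w1.png

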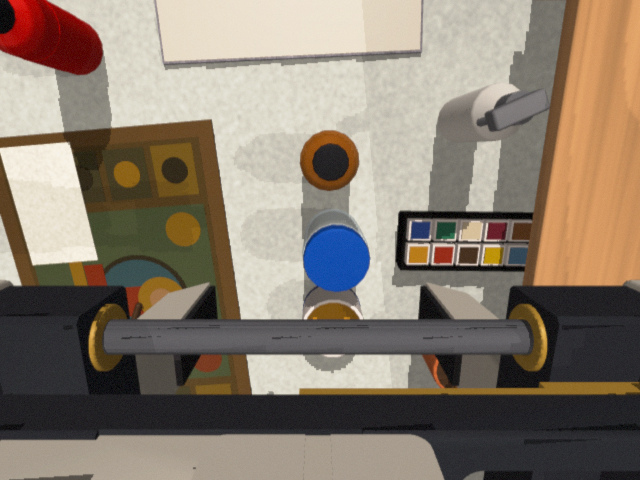

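The wrist view shows the bottle (330,160), jar lid (336,257), cup (331,325, half hidden), spray (505,108), tin (470,240), and red bottle at the upper left. I'll pick the bottle first.

```bash
python3 - <<'E'
from h import *
c=cam("wrist")
print("jar",back(c,[[336.5,257.5]],94),"cap",back(c,[[330,160.5]],107),"tin corners",np.round(back(c,[[399,211],[398,270],[534,270],[532,213]],28),1))
c=cam("top");print("cap",back(c,[[253,259]],107),"lid",back(c,[[292.7,259]],94),"cup",back(c,[[332,264]],54))
to(494.3,134,48,-5)
E
```

```text
jar [[494.08497872  57.04663319  94.        ]] cap [[494.23977071 134.12795986 107.        ]] tin corners [[559.1  78.7  28. ]
 [556.4  19.2  28. ]
 [692.1   7.6  28. ]
 [686.5  65.9  28. ]]
cap [[492.01887793 134.13827673 107.        ]] lid [[492.39775981  54.84904609  94.        ]] cup [[485.64971397 -25.7216181   54.        ]]
shift [ 59.    9.4 178.7] ang -4.8 rz 0.003
```

```bash
python3 -m jog '[[20,3,0,0,0,0],[20,3,10,0,0,0],[19,3,40,0,0,0],[0,0.4,45,0,0,0],[0,0,45,0,0,0],[0,0,25,0,0,0],[0,0,13,0,0,0],[0,0,0,0,0,0],[0,0,0,0,0,0]]'
python3 -m jog '[[0,0,0,0,0,0],[0,0,0,0,0,0],[0,0,0,0,0,0],[0,0,0,0,0,0],[0,0,0,0,0,0],[0,0,0,0,0,0]]' 0
python3 - <<'E'
from h import *
import math
a=math.radians(1.7)
for k in(-88,0,88): print(k,444+k*math.cos(a),-314+k*math.sin(a))
E
```

```text
time: 5.45
tool_pos: [494.7, 134.0, 49.1]
tcp_rot: [3.141, -0.0, 1.486]
contact_force: [-1.0, 0.0, 0.3]
grip_width: 91.9
finger_force: 0.0
time: 6.05
tool_pos: [494.4, 134.0, 48.8]
tcp_rot: [3.141, -0.0, 1.486]
contact_force: [0.0, -0.1, -1.0]
grip_width: 48.4
finger_force: 0.0
-88 356.0387323094942 -316.6106294794898
0 444.0 -314.0
88 531.9612676905058 -311.3893705205102
```

```bash
python3 -m jog '[[0,0,0,0,0,0],[0,0,0,0,0,0],[0,0,-15,0,0,0],[0,0,-35,0,0,0],[0,0,-40,0,0,0.1],[0,0,-30,0,0,0.145],[0,0,0,0,0,0.145],[0,0,0,0,0,0.145],[0,0,0,0,0,0.145],[0,0,0,0,0,0.145],[0,0,0,0,0,0.145],[0,0,0,0,0,0.145]]' 0
python3 -m jog '[[2,20,0,0,0,0.145],[2,40,0,0,0,0.145],[2,40,0,0,0,0.052],[2,40,0,0,0,0],[2,40,0,0,0,0],[2,40,0,0,0,0],[2,40,0,0,0,0],[2,40,0,0,0,0],[2,40,0,0,0,0],[2,40,0,0,0,0],[2,30,0,0,0,0],[0,15,0,0,0,0]]'
python3 - <<'E'
from h import *
to(532,-311.4,56,-88.3);print(bot.get_obs()["grip_width"])
E
```

```text
time: 7.25
tool_pos: [493.9, 133.9, 168.1]
tcp_rot: [-3.141, 0.001, 0.365]
contact_force: [0.5, 0.3, -2.6]
grip_width: 46.9
finger_force: 30.0
time: 8.45
tool_pos: [544.5, -289.2, 167.7]
tcp_rot: [-3.141, 0.001, 0.026]
contact_force: [0.2, -0.3, -2.8]
grip_width: 46.9
finger_force: 30.0
shift [-12.9  21.9 111.7] ang -88.5 rz -0.003
46.91201028171468
```

```bash
python3 -m jog '[[-7,11,0,0,0,0],[-6,11,20,0,0,0],[0,0,30,0,0,0],[0,0,30,0,0,0],[0,0,20,0,0,0],[0,0,8,0,0,0],[0,0,3,0,0,0],[0,0,0,0,0,0],[0,0,0,0,0,0]]'
python3 -m jog '[[0,0,0,0,0,0],[0,0,0,0,0,0],[0,0,0,0,0,0],[0,0,0,0,0,0],[0,0,-20,0,0,0],[0,0,-40,0,0,0],[0,0,-40,0,0,0],[0,0,-10,0,0,0],[0,-40,0,0,0,0],[0,-45,0,0,0,0],[0,-45,0,0,0,0],[0,-45,0,0,0,0]]' 100
python3 -m jog '[[-5,-40,0,0,0,-0.06],[0,-40,0,0,0,0],[0,-40,0,0,0,0],[0,0,0,0,0,-0.14],[0,0,0,0,0,-0.14],[0,0,0,0,0,-0.14],[0,0,0,0,0,-0.14],[0,0,0,0,0,-0.14],[0,0,0,0,0,-0.14],[0,0,0,0,0,-0.14],[0,0,0,0,0,-0.14],[0,0,0,0,0,-0.14]]'
python3 - <<'E'
from h import *
to(494.3,56.5,44,-5);print(bot.get_obs()["grip_width"])
E
```

```text
time: 9.35
tool_pos: [533.3, -309.2, 59.0]
tcp_rot: [3.14, -0.002, 0.029]
contact_force: [0.6, 0.1, -2.4]
grip_width: 46.7
finger_force: 30.0
time: 10.55
tool_pos: [527.0, -132.4, 167.2]
tcp_rot: [-3.141, 0.001, 0.028]
contact_force: [1.0, -0.2, 0.5]
grip_width: 91.6
finger_force: 0.0
time: 11.75
tool_pos: [514.0, -14.5, 167.2]
tcp_rot: [-3.141, -0.0, 1.355]
contact_force: [0.6, 0.9, -0.4]
grip_width: 92.1
finger_force: 0.0
shift [ 65.1 -34.4 123.2] ang -12.4 rz -0.129
92.07361703950839
```

```bash
python3 -m jog '[[0,0,0,0,0,-0.129],[23,-9,0,0,0,0],[23,-9,0,0,0,0],[23,-8,10,0,0,0],[0,0,40,0,0,0],[0,0,40,0,0,0],[0,0,22,0,0,0],[0,0,11,0,0,0],[0,0,0,0,0,0],[0,0,0,0,0,0]]'
python3 -m jog '[[0,0,0,0,0,0],[0,0,0,0,0,0],[0,0,0,0,0,0],[0,0,0,0,0,0],[0,0,0,0,0,0],[0,0,0,0,0,0],[0,0,0,0,0,0]]' 0
```

```text
time: 12.75
tool_pos: [495.5, 56.5, 45.4]
tcp_rot: [3.14, -0.0, 1.478]
contact_force: [0.2, 0.6, 0.4]
grip_width: 91.9
finger_force: 0.0
time: 13.45
tool_pos: [494.8, 56.6, 44.9]
tcp_rot: [3.142, -0.0, 1.478]
contact_force: [-2.6, 0.2, 3.4]
grip_width: 57.5
finger_force: 30.0
```

```bash
python3 -m jog '[[0,0,-15,0,0,0],[0,0,-35,0,0,0],[0,0,-40,0,0,0.145],[0,0,-35,0,0,0.145],[0,0,0,0,0,0.145],[0,0,0,0,0,0.145],[0,0,0,0,0,0.145],[0,0,0,0,0,0.145],[0,0,0,0,0,0.145],[0,0,0,0,0,0.145],[0,0,0,0,0,0.145],[0,0,0,0,0,0.145]]' 0
python3 -m jog '[[-2,15,0,0,0,0],[-6,35,0,0,0,0],[-6,40,0,0,0,0],[-7,40,0,0,0,0],[-7,40,0,0,0,0],[-7,40,0,0,0,0],[-7,40,0,0,0,0],[-7,40,0,0,0,0],[-6,35,0,0,0,0],[-4,29,0,0,0,0],[-3,15,0,0,0,0],[0,0,0,0,0,0]]'
python3 - <<'E'
from h import *
to(444,-314,51.5,-88.3);print(bot.get_obs()["grip_width"])
E
```

```text
time: 14.65
tool_pos: [494.5, 56.6, 169.1]
tcp_rot: [-3.141, 0.001, 0.022]
contact_force: [-0.1, -0.1, -2.6]
grip_width: 57.6
finger_force: 30.0
time: 15.85
tool_pos: [442.5, -315.3, 169.0]
tcp_rot: [-3.141, 0.001, 0.025]
contact_force: [0.1, 0.5, -3.0]
grip_width: 57.5
finger_force: 30.0
shift [  1.6  -1.2 117.5] ang -88.5 rz -0.004
57.45417050316669
```

```bash
python3 -m jog '[[2,-1,10,0,0,0],[0,0,35,0,0,0],[0,0,35,0,0,0],[0,0,25,0,0,0],[0,0,9,0,0,0],[0,0,3.5,0,0,0],[0,0,0,0,0,0],[0,0,0,0,0,0]]'
python3 -m jog '[[0,0,0,0,0,0],[0,0,0,0,0,0],[0,0,0,0,0,0],[0,0,0,0,0,0],[0,0,-20,0,0,0],[0,0,-40,0,0,0],[0,0,-40,0,0,0],[0,0,-10,0,0,0],[6,-35,0,0,0,0],[7,-40,0,0,0,0],[7,-40,0,0,0,0],[7,-40,0,0,0,0]]' 100
python3 -m jog '[[7,-40,0,0,0,0],[7,-40,0,0,0,0],[7,-40,0,0,0,0],[0,-13,0,0,0,-0.144],[0,0,0,0,0,-0.144],[0,0,0,0,0,-0.144],[0,0,0,0,0,-0.144],[0,0,0,0,0,-0.144],[0,0,0,0,0,-0.144],[0,0,0,0,0,-0.144],[0,0,0,0,0,-0.144],[0,0,0,0,0,-0.144]]'
python3 -m jog '[[0,0,0,0,0,-0.144],[0,0,0,0,0,-0.144],[0,0,0,0,0,-0.144],[0,0,0,0,0,-0.144],[0,0,0,0,0,-0.144],[0,0,0,0,0,-0.144],[0,0,0,0,0,0]]'
python3 - <<'E'
from h import *
to(485,-24.5,24,35)
c=cam("top");im=bot.capture("top");cv2.imwrite("pics/t1.png",im[:,:,::-1])
for t in ("bottle","jar","cup"):
    for d in bot.outline_of(t,"top")[:2]: print(t,round(d["p"],2),fit(t,d["mask"],c,6 if t!="cup" else 0))
E
```

```text
time: 16.65
tool_pos: [445.9, -313.2, 53.4]
tcp_rot: [3.14, -0.002, 0.028]
contact_force: [-0.3, -0.8, -1.9]
grip_width: 57.4
finger_force: 30.0
time: 17.85
tool_pos: [467.5, -155.7, 161.7]
tcp_rot: [-3.141, 0.0, 0.027]
contact_force: [1.0, 1.1, -0.7]
grip_width: 92.0
finger_force: 0.0
time: 19.05
tool_pos: [484.8, -23.7, 161.7]
tcp_rot: [-3.141, -0.0, 1.33]
contact_force: [-0.3, 1.0, 0.1]
grip_width: 92.0
finger_force: 0.0
time: 19.75
tool_pos: [484.8, -23.7, 161.7]
tcp_rot: [-3.141, -0.001, 2.189]
contact_force: [0.7, -0.5, 0.4]
grip_width: 91.9
finger_force: 0.0
shift [ -0.9  -0.2 137.7] ang 35.4 rz 0.007
bottle 0.81 (array([270.48001357, 251.68844158]), np.float64(0.91363525390625))
bottle 0.7 (array([ 533.12648577, -309.62220327]), np.float64(0.673248291015625))
jar 0.98 (array([ 445.95990617, -315.88658765]), np.float64(1.689056396484375))
cup 0.28 (array([625.36983392, 160.53247005]), np.float64(4.212493896484375))
```

View pics/t1.png

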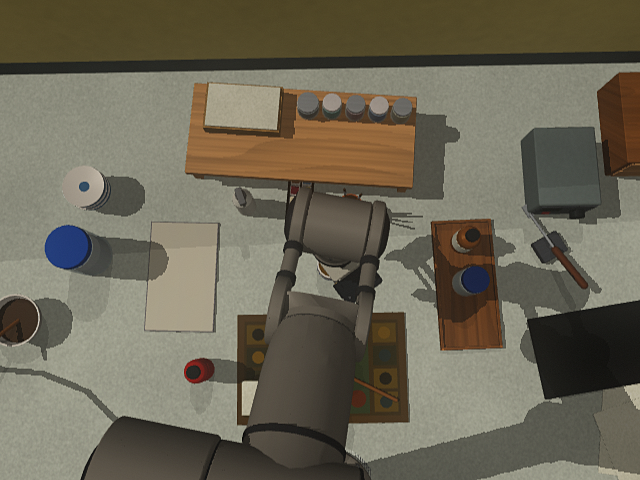

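Bottle (466,240) and jar (474,282) stand upright on the tray. Now the cup.

```bash
python3 -m jog '[[0,0,30,0,0,0],[-1,0,40,0,0,0],[0,0,35,0,0,0],[0,0,20,0,0,0],[0,0,10,0,0,0],[0,0,3,0,0,0],[0,0,0,0,0,0],[0,0,0,0,0,0]]'
python3 -m jog '[[0,0,0,0,0,0],[0,0,0,0,0,0],[0,0,0,0,0,0],[0,0,0,0,0,0],[0,0,0,0,0,0],[0,0,0,0,0,0],[0,0,0,0,0,0]]' 0
python3 -m jog '[[0,0,-15,0,0,0],[0,0,-30,0,0,0],[0,0,-30,0,0,0],[0,0,-20,0,0,0.1],[0,0,0,0,0,0.144],[0,0,0,0,0,0.144],[0,0,0,0,0,0.144],[0,0,0,0,0,0.144],[0,0,0,0,0,0.144],[0,0,0,0,0,0.144],[0,0,0,0,0,0.144],[0,0,0,0,0,0.144]]'
python3 -m jog '[[0,0,0,0,0,0.144],[0,0,0,0,0,0.144],[0,0,0,0,0,0.144],[0,0,0,0,0,0.144],[0,0,0,0,0,0.144],[0,0,0,0,0,0.144],[0,0,0,0,0,0.05],[0,0,0,0,0,0]]'
python3 - <<'E'
from h import *
to(356,-316.6,31,-88.3)
E
```

```text
time: 20.75
tool_pos: [486.5, -24.6, 25.3]
tcp_rot: [3.14, 0.002, 2.188]
contact_force: [0.1, -0.1, 0.7]
grip_width: 92.0
finger_force: 0.0
time: 21.45
tool_pos: [485.8, -24.5, 24.4]
tcp_rot: [3.141, 0.0, 2.188]
contact_force: [0.1, 0.8, 3.9]
grip_width: 62.2
finger_force: 30.0
time: 22.65
tool_pos: [485.2, -24.4, 118.7]
tcp_rot: [-3.14, 0.0, 0.93]
contact_force: [0.3, 0.0, -1.8]
grip_width: 62.6
finger_force: 30.0
time: 23.45
tool_pos: [485.2, -24.4, 118.7]
tcp_rot: [-3.141, 0.001, 0.022]
contact_force: [-0.1, -0.2, -1.7]
grip_width: 62.0
finger_force: 30.0
shift [-135.4  289.3   87.8] ang -88.8 rz -0.008
```

```bash
python3 -m jog '[[-10,15,0,0,0,0],[-20,32,0,0,0,0],[-20,35,0,0,0,0],[-20,35,0,0,0,0],[-20,35,0,0,0,0],[-20,35,0,0,0,0],[-15,35,0,0,0,0],[-10,35,0,0,0,0],[-1,22,0,0,0,0],[0,10,0,0,0,0],[0,0,0,0,0,0]]'
python3 - <<'E'
from h import *
to(356,-316.6,31,-88.3)
E
```

```text
time: 24.55
tool_pos: [355.9, -317.0, 118.9]
tcp_rot: [-3.141, 0.0, 0.021]
contact_force: [-0.9, -0.9, -1.7]
grip_width: 62.4
finger_force: 30.0
shift [ 0.1 -0.4 87.9] ang -88.8 rz -0.008
```

```bash
python3 -m jog '[[0,0,15,0,0,0],[0,0,30,0,0,0],[0,0,25,0,0,0],[0,0,12,0,0,0],[0,0,5,0,0,0],[0,0,0.5,0,0,0],[0,0,0,0,0,0],[0,0,0,0,0,0]]'
python3 -m jog '[[0,0,0,0,0,0],[0,0,0,0,0,0],[0,0,0,0,0,0],[0,0,-20,0,0,0],[0,0,-40,0,0,0],[0,0,-40,0,0,0],[0,0,-20,0,0,0],[10,-30,0,0,0,0],[20,-40,0,0,0,0],[20,-40,0,0,0,0],[20,-40,0,0,0,0],[20,-40,0,0,0,0]]' 100
python3 -m jog '[[25,-40,0,0,0,0],[25,-40,0,0,0,0],[25,-40,0,0,0,0],[25,-32,0,0,0,0],[25,-12,0,0,0,0.113],[10,0,0,0,0.1,0],[0,0,0,0,0.1,0],[0,0,0,0,0.1,0],[0,0,0,0,0.1,0],[0,0,0,0,0.1,0],[0,0,0,0,0,0],[0,0,0,0,0,0]]'
python3 - <<'E'
from h import *
to(576,47.3,7,-95.3)
c=cam("wrist");im=bot.capture("wrist");cv2.imwrite("pics/w2.png",im[:,:,::-1])
c=cam("top");im=bot.capture("top")
for d in bot.outline_of("cup","top")[:2]: print("cup",round(d["p"],2),fit("cup",d["mask"],c,6))
E
```

```text
time: 25.35
tool_pos: [356.5, -316.5, 32.5]
tcp_rot: [3.141, -0.001, 0.022]
contact_force: [0.6, 1.5, -1.7]
grip_width: 62.5
finger_force: 30.0
time: 26.55
tool_pos: [442.3, -123.0, 152.0]
tcp_rot: [3.141, -0.001, 0.021]
contact_force: [1.1, -0.6, 0.7]
grip_width: 92.0
finger_force: 0.0
time: 27.75
tool_pos: [573.3, 41.2, 152.1]
tcp_rot: [-3.142, -0.498, -0.091]
contact_force: [0.0, -0.4, 0.0]
grip_width: 92.1
finger_force: 0.0
shift [-67.5  -6.3 128.5] ang -95.2 rz 0.001
cup 0.63 (array([ 355.51878404, -313.88182697]), np.float64(1.819366455078125))
cup 0.45 (array([464.16628439, 293.32974758]), np.float64(40.106292724609375))
```

View pics/w2.png

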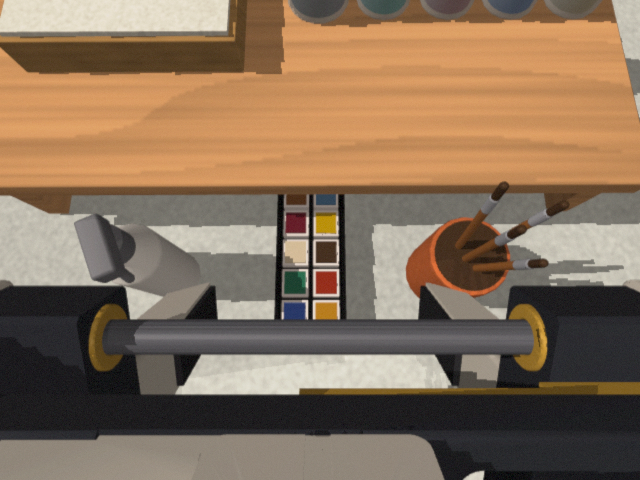

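The tin (311,260) lies between the open fingers, with the spray (150,265) and pot (460,260) clear on either side. I descend with the tool tilted.

```bash
python3 -m jog '[[-7,-3,14,0,0,0],[-13,-3.3,25,0,0,0],[-16,0,30,0,0,0],[-16,0,30,0,0,0],[-10,0,19,0,0,0],[-5,0,9,0,0,0],[0,0,0,0,0,0],[0,0,0,0,0,0]]'
python3 -m jog '[[0,0,0,0,0,0],[0,0,0,0,0,0],[0,0,0,0,0,0],[0,0,0,0,0,0],[0,0,0,0,0,0],[0,0,0,0,0,0],[0,0,0,0,0,0]]' 0
```

```text
time: 28.7
tool_pos: [593.9, 53.7, 51.0]
tcp_rot: [3.126, -0.424, -0.092]
contact_force: [0.8, 1.5, 0.3]
grip_width: 91.7
finger_force: 0.0
time: 29.4
tool_pos: [593.6, 53.8, 50.6]
tcp_rot: [3.126, -0.424, -0.092]
contact_force: [0.1, 0.3, -0.7]
grip_width: 40.5
finger_force: 0.0
```

```bash
python3 - <<'E'
from h import *
o=bot.get_obs();print(np.round(o["joint_positions"],2),o["contact_force"]);to(576,47.3,7,-95.3)
E
```

```text
[-0.01  0.53  1.92 -0.17  0.28  1.81] [ 0.13006     0.28854439 -0.70905822]
shift [-33.4   7.5  32.9] ang -95.6 rz -0.006
```

```bash
python3 -m jog '[[-7,0,-3,0,0,0],[-8,0,-4,0,0,0],[-8,0,-4,0,0,0],[0,0,0,0,-0.087,0],[0,0,0,0,-0.087,0],[0,0,0,0,0,0],[0,0,0,0,0,0]]' 100
python3 - <<'E'
from h import *
o=bot.get_obs();M=R.from_euler("xyz",o["tcp_rot"]);G=R.from_euler("xyz",[np.pi,-.25,-.093])
print(np.round(o["tool_pos"],1),np.round(o["joint_positions"],2),"rotvec",(M.inv()*G).as_rotvec().round(3));to(569,47.9,5)
print(G.inv().apply(np.array([569,47.9,5])-o["tool_pos"]))
E
```

```text
time: 30.1
tool_pos: [570.5, 57.2, 56.1]
tcp_rot: [3.124, -0.242, -0.095]
contact_force: [-0.1, 0.5, -0.4]
grip_width: 90.3
finger_force: 0.0
[570.5  57.2  56.1] [-0.01  0.52  1.81 -0.07  0.57  1.71] rotvec [ 0.018  0.008 -0.002]
shift [-12.9   8.5  49.7] ang -95.7 rz None
[-13.26459889   9.37383148  49.39737796]
```

```bash
python3 -m jog '[[0,4,0,0.018,0.008,0],[0,5.4,0,0,0,0],[-5,0,18,0,0,0],[-5,0,18,0,0,0],[-3,0,10,0,0,0],[0,0,3,0,0,0],[0,0,0,0,0,0],[0,0,0,0,0,0]]'
python3 - <<'E'
from h import *
o=bot.get_obs();print(o["tcp_rot"],np.round(o["joint_positions"],2))
E
```

```text
time: 30.9
tool_pos: [569.9, 47.9, 6.3]
tcp_rot: [-3.141, -0.25, -0.095]
contact_force: [0.4, -0.6, 1.1]
grip_width: 91.7
finger_force: 0.0
[-3.14073476 -0.24991746 -0.09525104] [-0.04  0.6   1.86 -0.03  0.43  1.65]
```

```bash
python3 -m jog '[[0,0,0,0,0,0],[0,0,0,0,0,0],[0,0,0,0,0,0],[0,0,0,0,0,0],[0,0,0,0,0,0],[0,0,0,0,0,0],[0,0,0,0,0,0]]' 0
python3 -m jog '[[-4,0,-1,0,0,0],[-12,0,-3.1,0,0,0],[-15.5,0,-4,0,0,0],[-15.5,0,-4,0,0,0],[-15.5,0,-4,0,0,0],[-15.5,0,-4,0,0,0],[-15.5,0,-4,0,0,0],[-12,0,-3.1,0,0,0],[-4,0,-1,0,0,0],[0,0,0,0,0,0],[0,0,0,0,0,0]]'
python3 -m jog '[[0,0,0,0,0,0],[0,0,0,0,0,0],[0,0,0,0,0,0],[0,0,0,0,0,0]]' 100
python3 - <<'E'
from h import *
o=bot.get_obs();M=R.from_euler("xyz",o["tcp_rot"]);G=R.from_euler("xyz",[np.pi,0,-.093])
print("rotvec",(M.inv()*G).as_rotvec().round(3),"up60",(M.inv()).apply([0,0,60]))
E
```

```text
time: 31.6
tool_pos: [569.4, 47.9, 5.7]
tcp_rot: [-3.141, -0.249, -0.095]
contact_force: [-0.2, 0.3, 1.8]
grip_width: 56.1
finger_force: 30.0
time: 32.7
tool_pos: [460.3, 59.2, 11.4]
tcp_rot: [3.141, -0.242, -0.095]
contact_force: [-0.2, 0.1, -2.4]
grip_width: 56.0
finger_force: 30.0
time: 33.1
tool_pos: [459.8, 59.3, 11.3]
tcp_rot: [3.141, -0.241, -0.095]
contact_force: [0.2, 0.5, 0.0]
grip_width: 83.3
finger_force: 0.0
rotvec [ 0.001 -0.241 -0.002] up60 [ 1.43364443e+01  2.30210108e-02 -5.82620445e+01]
```

```bash
python3 -m jog '[[2,0,-10,0,0,0],[8,0,-30,0,0,0],[8,0,-30,0,0,0],[3,0,-30,0,-0.04,0],[-10,0,-10,0,-0.1,0],[-20,0,0,0,-0.1,0],[-15,0,0,0,0,0],[0,0,0,0,0,0],[0,0,0,0,0,0]]'
python3 - <<'E'
from h import *
c=cam("wrist");im=bot.capture("wrist");cv2.imwrite("pics/w3.png",im[:,:,::-1])
for d in bot.outline_of("palette","wrist")[:2]: print(d["p"],rect(d["mask"],c,28))
c=cam("top");im=bot.capture("top")
for d in bot.outline_of("palette","top")[:2]: print(d["p"],rect(d["mask"],c,28))
to(528,53,10)
for t in ("spray","brushpot"):
    for d in bot.outline_of(t,"top")[:1]: print(t,d["p"],fit(t,d["mask"],c))
E
```

```text
time: 34.0
tool_pos: [409.9, 64.1, 119.2]
tcp_rot: [3.141, -0.001, -0.095]
contact_force: [0.2, 0.2, -0.0]
grip_width: 92.0
finger_force: 0.0
0.92 ((507.0321960449219, 53.94648742675781), (56.72812271118164, 110.74380493164062), 84.4653091430664)
0.75 ((558.4675903320312, 49.824302673339844), (57.26324462890625, 108.39436340332031), 85.19461822509766)
shift [118.4  -0.3 109.3] ang -95.5 rz None
spray 0.82 (array([624.14421513, 162.70229959]), np.float64(1.2909088134765625))
brushpot 0.94 (array([610.59067991, -65.10665588]), np.float64(2.3252105712890625))
```

View pics/w3.png

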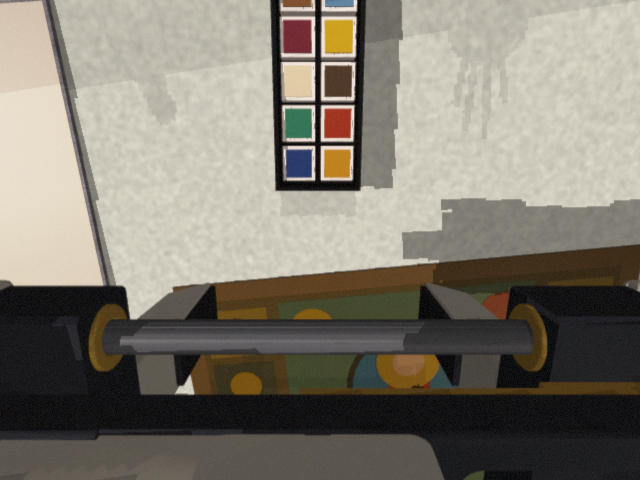

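The tin is fully out: its front edge is at row 188, columns 277–360, and its middle lies at about (532,52). I regrip it in the middle.

```bash
python3 -m jog '[[30,0.7,0,0,0,0],[40,0,0,0,0,0],[40,0,10,0,0,0],[12.7,0,35,0,0,0],[0,0,35,0,0,0],[0,0,20,0,0,0],[0,0,10,0,0,0],[0,0,3,0,0,0],[0,0,0,0,0,0],[0,0,0,0,0,0]]' 100
python3 -m jog '[[0,0,0,0,0,0],[0,0,0,0,0,0],[0,0,0,0,0,0],[0,0,0,0,0,0],[0,0,0,0,0,0],[0,0,0,0,0,0],[0,0,0,0,0,0]]' 0
python3 -m jog '[[0,0,-10,0,0,0],[0,0,-20,0,0,0],[0,0,-30,0,0,0],[0,0,-30,0,0,0],[0,0,-10,0,0,0],[0,0,0,0,0,0]]'
python3 - <<'E'
from h import *
to(470.8,302.2,11,-92.1)
c=cam("side");im=bot.capture("side");cv2.imwrite("pics/s1.png",im[:,:,::-1])
E
```

```text
time: 35.3
tool_pos: [532.6, 51.6, 7.4]
tcp_rot: [3.141, -0.003, -0.095]
contact_force: [-0.4, 0.3, 1.0]
grip_width: 91.8
finger_force: 0.0
time: 36.0
tool_pos: [531.7, 51.7, 6.3]
tcp_rot: [3.141, -0.001, -0.095]
contact_force: [-0.4, 0.3, 2.8]
grip_width: 55.7
finger_force: 30.0
time: 36.6
tool_pos: [532.4, 51.7, 107.5]
tcp_rot: [3.141, -0.004, -0.095]
contact_force: [0.2, -0.5, -3.5]
grip_width: 55.8
finger_force: 30.0
shift [ -85.5 -243.6   96.1] ang -95.5 rz -0.059
```

View pics/s1.png

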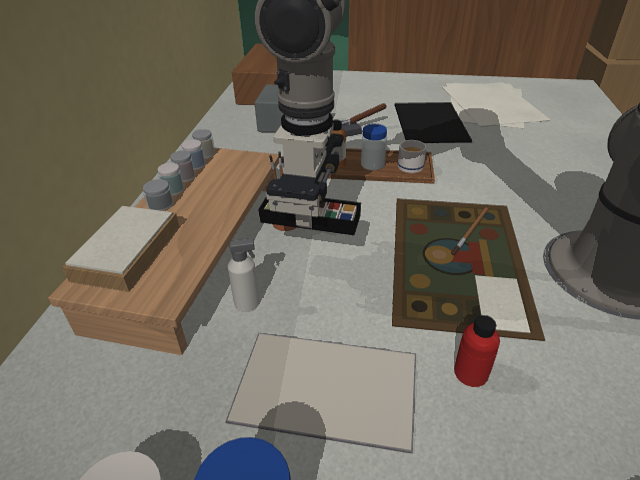

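The tin is held level at (310,215), and the jar, cup and bottle stand on the tray behind it.

```bash
python3 -m jog '[[0,0,0,0,0,-0.059],[-15,0,0,0,0,0],[-25,0,0,0,0,0],[-25,-5,0,0,0,0],[-5.6,-25,0,0,0,0],[0,-35,0,0,0,0],[0,-40,0,0,0,0],[0,-40,0,0,0,0],[0,-40,0,0,0,0],[0,-35,0,0,0,0],[0,-20,0,0,0,0],[0,-8,0,0,0,0]]'
python3 -m jog '[[0,0,10,0,0,0],[0,0,20,0,0,0],[0,0,20,0,0,0],[0,0,0,0,0,0],[0,0,0,0,0,0]]'
python3 - <<'E'
from h import *
to(470.8,302.2,11,-92.1);print(bot.get_obs()["tcp_rot"])
E
```

```text
time: 37.85
tool_pos: [468.8, 303.5, 103.8]
tcp_rot: [3.14, 0.003, -0.034]
contact_force: [0.8, -0.3, -2.5]
grip_width: 55.5
finger_force: 30.0
time: 38.35
tool_pos: [469.9, 300.8, 55.4]
tcp_rot: [3.14, 0.001, -0.038]
contact_force: [0.7, 0.3, -2.5]
grip_width: 55.8
finger_force: 30.0
shift [ 0.9 -1.5 44.4] ang -92.2 rz -0.001
[ 3.13997405e+00  1.22391529e-03 -3.75580418e-02]
```

```bash
python3 -m jog '[[1,-1.5,12,0,0,0],[0,0,15,0,0,0],[0,0,10,0,0,0],[0,0,5,0,0,0],[0,0,2,0,0,0],[0,0,0,0,0,0],[0,0,0,0,0,0]]'
python3 -m jog '[[0,0,0,0,0,0],[0,0,0,0,0,0],[0,0,0,0,0,0],[0,0,0,0,0,0],[0,0,-15,0,0,0],[0,0,-30,0,0,0],[0,0,-40,0,0,0],[0,0,-40,0,0,0],[0,0,-15,0,0,-0.066],[0,40,0,0,0,0],[0,40,0,0,0,0],[0,40,0,0,0,0]]' 100
python3 -m jog '[[0,40,0,0,0,0],[0,40,0,0,0,0],[0,40,0,0,0,0],[0,40,0,0,0,0],[0,0,0,0,0,0]]'
python3 - <<'E'
from h import *
c=cam("top");im=bot.capture("top");cv2.imwrite("pics/t2.png",im[:,:,::-1])
for t,z in(("palette",32),("pad",4)):
    for d in bot.outline_of(t,"top")[:2]: print(t,d["p"],rect(d["mask"],c,z))
for t in("bottle","jar","cup"):
    for d in bot.outline_of(t,"top")[:2]: print(t,round(d["p"],2),fit(t,d["mask"],c,6))
to(356.3,-316,31,-88.5)
E
```

```text
time: 39.05
tool_pos: [471.6, 303.7, 12.5]
tcp_rot: [3.142, -0.002, -0.036]
contact_force: [0.4, 0.5, -2.6]
grip_width: 55.7
finger_force: 30.0
time: 40.25
tool_pos: [474.5, 182.6, 152.4]
tcp_rot: [3.141, -0.001, 0.031]
contact_force: [1.0, -0.2, -0.3]
grip_width: 92.3
finger_force: 0.0
time: 40.75
tool_pos: [479.7, 19.8, 152.4]
tcp_rot: [3.14, -0.001, 0.025]
contact_force: [-1.0, 1.2, -0.2]
grip_width: 91.6
finger_force: 0.0
palette 0.93 ((469.9721374511719, 301.528564453125), (61.75263214111328, 160.73390197753906), 87.82499694824219)
pad 0.89 ((469.9617614746094, 302.3063049316406), (154.25509643554688, 241.43809509277344), 88.15364074707031)
bottle 0.78 (array([ 534.38706007, -308.16585519]), np.float64(1.441070556640625))
bottle 0.72 (array([270.48001357, 251.68844158]), np.float64(0.91363525390625))
jar 0.74 (array([ 445.95990617, -315.88658765]), np.float64(1.689056396484375))
cup 0.74 (array([ 355.51878404, -313.88182697]), np.float64(1.819366455078125))
shift [-133.7  336.8  121.2] ang -88.2 rz 0.005
```

View pics/t2.png

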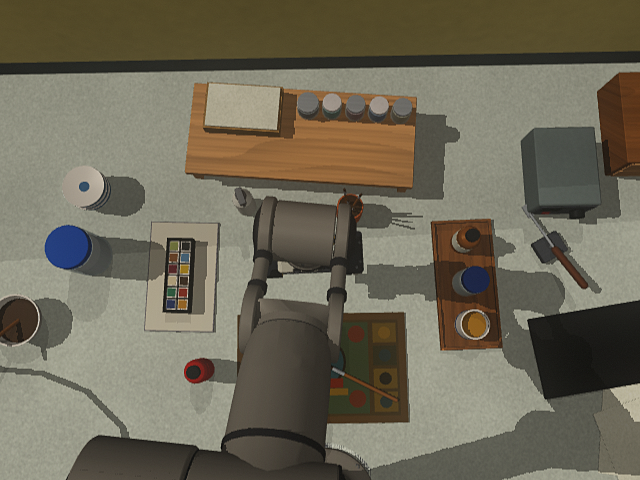

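The tin lies centred and aligned on the pad (179,275), and the pots stand on the tray at (466,240), (474,281) and (474,324). Now the returns, with the cup first.

```bash
python3 -m jog '[[-10,30,0,0,0,0],[-16,40,0,0,0,0],[-16,40,0,0,0,0],[-16,40,0,0,0,0],[-16,40,0,0,0,0],[-16,40,0,0,0,0],[-16,40,0,0,0,0],[-16,40,0,0,0,0],[-11.7,26.8,0,0,0,0],[0,0,20,0,0,0],[0,0,35,0,0,0],[0,0,30,0,0,0]]' 100
python3 -m jog '[[0,0,20,0,0,0],[0,0,11,0,0,0],[0,0,4,0,0,0],[0,0,0,0,0,0],[0,0,0,0,0,0]]'
python3 -m jog '[[0,0,0,0,0,0],[0,0,0,0,0,0],[0,0,0,0,0,0],[0,0,0,0,0,0],[0,0,0,0,0,0],[0,0,0,0,0,0],[0,0,0,0,0,0]]' 0
python3 -m jog '[[0,0,-15,0,0,0],[0,0,-35,0,0,0],[0,0,-35,0,0,0],[0,0,-15,0,0,0],[10,-15,0,0,0,0],[15,-30,0,0,0,0],[15,-35,0,0,0,0],[15,-35,0,0,0,0],[15,-35,0,0,0,0],[15,-35,0,0,0,0],[15,-35,0,0,0,0],[15,-35,0,0,0,0]]'
python3 -m jog '[[12,-22,0,0,0,0],[8,-10,0,0,0,-0.144],[0,0,0,0,0,-0.144],[0,0,0,0,0,-0.144],[0,0,0,0,0,-0.144],[0,0,0,0,0,-0.144],[0,0,0,0,0,-0.144],[0,0,0,0,0,-0.144],[0,0,0,0,0,-0.144],[0,0,0,0,0,-0.144],[0,0,0,0,0,-0.144],[0,0,0,0,0,-0.144]]'
python3 -m jog '[[0,0,0,0,0,-0.144],[0,0,0,0,0,-0.144],[0,0,0,0,0,-0.144],[0,0,0,0,0,-0.144],[0,0,0,0,0,0],[0,0,0,0,0,0]]'
python3 - <<'E'
from h import *
to(485.8,-24.5,25,35.4)
E
```

```text
time: 42.25
tool_pos: [356.4, -316.4, 66.3]
tcp_rot: [3.141, -0.001, 0.031]
contact_force: [0.2, -0.2, -0.0]
grip_width: 91.9
finger_force: 0.0
time: 42.75
tool_pos: [356.5, -317.4, 33.2]
tcp_rot: [3.14, -0.002, 0.03]
contact_force: [1.0, 0.5, -0.5]
grip_width: 91.9
finger_force: 0.0
time: 43.45
tool_pos: [355.9, -317.1, 32.5]
tcp_rot: [3.141, -0.001, 0.03]
contact_force: [-0.5, -0.9, 4.0]
grip_width: 61.8
finger_force: 30.0
time: 44.65
tool_pos: [463.2, -57.0, 131.8]
tcp_rot: [3.141, 0.0, 0.03]
contact_force: [0.7, -0.3, -1.0]
grip_width: 62.4
finger_force: 30.0
time: 45.85
tool_pos: [481.8, -25.9, 131.7]
tcp_rot: [-3.141, 0.0, 1.62]
contact_force: [1.1, -0.6, -1.7]
grip_width: 62.1
finger_force: 30.0
time: 46.45
tool_pos: [482.0, -26.0, 131.9]
tcp_rot: [-3.141, 0.0, 2.186]
contact_force: [0.4, 0.7, -1.9]
grip_width: 62.1
finger_force: 30.0
shift [ -1.    4.  106.9] ang 35.2 rz -0.003
```

```bash
python3 -m jog '[[-1,4,15,0,0,0],[0,0,35,0,0,0],[0,0,30,0,0,0],[0,0,15,0,0,0],[0,0,7,0,0,0],[0,0,2,0,0,0],[0,0,0,0,0,0],[0,0,0,0,0,0],[0,0,0,0,0,0]]'
python3 -m jog '[[0,0,0,0,0,0],[0,0,0,0,0,0],[0,0,0,0,0,0],[0,0,0,0,0,0],[0,0,-15,0,0,0],[0,0,-40,0,0,0],[0,0,-40,0,0,0],[0,0,-40,0,0,0.1],[0,0,0,0,0,0.144],[0,0,0,0,0,0.144],[0,0,0,0,0,0.144],[0,0,0,0,0,0.144]]' 100
python3 -m jog '[[0,0,0,0,0,0.144],[0,0,0,0,0,0.144],[0,0,0,0,0,0.144],[0,0,0,0,0,0.144],[0,0,0,0,0,0.144],[0,0,0,0,0,0.144],[0,0,0,0,0,0.144],[0,0,0,0,0,0.144],[0,0,0,0,0,0.144],[0,0,0,0,0,0.144],[0,0,0,0,0,0.04],[0,0,0,0,0,0]]'
python3 - <<'E'
from h import *
to(445.5,-313.5,51.5,-88.5)
E
```

```text
time: 47.35
tool_pos: [486.7, -24.7, 29.0]
tcp_rot: [3.14, 0.002, 2.189]
contact_force: [0.3, 0.1, -1.1]
grip_width: 62.3
finger_force: 30.0
time: 48.55
tool_pos: [486.0, -24.5, 163.3]
tcp_rot: [3.141, 0.0, 1.508]
contact_force: [0.7, 0.3, -0.1]
grip_width: 91.7
finger_force: 0.0
time: 49.75
tool_pos: [486.0, -24.5, 163.2]
tcp_rot: [3.141, -0.0, 0.034]
contact_force: [0.2, -0.7, -0.9]
grip_width: 91.6
finger_force: 0.0
shift [-50.2 287.4 111.8] ang -88.1 rz 0.007
```

```bash
python3 -m jog '[[-4,25,0,0,0,0],[-6,40,0,0,0,0],[-7,40,0,0,0,0],[-7,40,0,0,0,0],[-7,40,0,0,0,0],[-7,40,0,0,0,0],[-7,35,0,0,0,0],[-5.2,27.4,0,0,0,0],[0,0,20,0,0,0],[0,0,35,0,0,0],[0,0,30,0,0,0],[0,0,16,0,0,0]]' 100
python3 -m jog '[[0,0,8,0,0,0],[0,0,2,0,0,0],[0,0,0,0,0,0],[0,0,0,0,0,0]]'
python3 -m jog '[[0,0,0,0,0,0],[0,0,0,0,0,0],[0,0,0,0,0,0],[0,0,0,0,0,0],[0,0,0,0,0,0],[0,0,0,0,0,0],[0,0,0,0,0,0]]' 0
python3 -m jog '[[0,0,-15,0,0,0],[0,0,-35,0,0,0],[0,0,-40,0,0,0],[0,0,-30,0,0,0],[3,-15,0,0,0,0],[6,-30,0,0,0,0],[7,-40,0,0,0,0],[7,-40,0,0,0,0],[7,-40,0,0,0,0],[7,-40,0,0,0,0],[7,-40,0,0,0,0],[7,-40,0,0,0,0]]'
python3 -m jog '[[5,-35,0,0,0,0],[4,-30,0,0,0,0],[0,-15,0,0,0,-0.144],[0,-4,0,0,0,-0.144],[0,0,0,0,0,-0.144],[0,0,0,0,0,-0.144],[0,0,0,0,0,-0.144],[0,0,0,0,0,-0.144],[0,0,0,0,0,-0.144],[0,0,0,0,0,-0.144],[0,0,0,0,0,-0.144],[0,0,0,0,0,-0.144]]'
python3 -m jog '[[0,0,0,0,0,0],[0,0,0,0,0,0]]'
python3 - <<'E'
from h import *
to(494.8,56.6,46,-5.3)
E
```

```text
time: 50.95
tool_pos: [444.4, -312.6, 59.8]
tcp_rot: [-3.139, 0.002, 0.035]
contact_force: [-0.4, 0.6, 0.5]
grip_width: 91.7
finger_force: 0.0
time: 51.35
tool_pos: [446.2, -314.0, 53.4]
tcp_rot: [3.14, -0.002, 0.034]
contact_force: [0.4, -0.2, -0.5]
grip_width: 91.9
finger_force: 0.0
time: 52.05
tool_pos: [445.6, -313.5, 52.4]
tcp_rot: [3.141, -0.001, 0.034]
contact_force: [-0.8, 0.4, 1.9]
grip_width: 57.4
finger_force: 30.0
time: 53.25
tool_pos: [485.7, -24.5, 170.6]
tcp_rot: [-3.141, 0.002, 0.034]
contact_force: [0.8, -0.9, -3.6]
grip_width: 57.5
finger_force: 30.0
time: 54.45
tool_pos: [491.1, 58.0, 170.4]
tcp_rot: [-3.139, 0.0, 1.48]
contact_force: [-0.5, 0.2, -3.2]
grip_width: 57.6
finger_force: 30.0
time: 54.65
tool_pos: [491.7, 57.7, 171.1]
tcp_rot: [-3.14, 0.0, 1.47]
contact_force: [0.4, -1.1, -3.2]
grip_width: 57.7
finger_force: 30.0
shift [ -0.7   3.4 125.1] ang -5.8 rz -0.008
```

```bash
python3 -m jog '[[-0.7,3.4,15,0,0,0],[0,0,35,0,0,0],[0,0,35,0,0,0],[0,0,25,0,0,0],[0,0,11,0,0,0],[0,0,2.5,0,0,0],[0,0,0,0,0,0],[0,0,0,0,0,0],[0,0,0,0,0,0]]'
python3 -m jog '[[0,0,0,0,0,0],[0,0,0,0,0,0],[0,0,0,0,0,0],[0,0,0,0,0,0],[0,0,-15,0,0,0],[0,0,-40,0,0,0],[0,0,-40,0,0,0],[0,0,-30,0,0,0.144],[0,0,0,0,0,0.144],[0,0,0,0,0,0.144],[0,0,0,0,0,0.144],[0,0,0,0,0,0.144]]' 100
python3 -m jog '[[0,0,0,0,0,0.144],[0,0,0,0,0,0.144],[0,0,0,0,0,0.144],[0,0,0,0,0,0.144],[0,0,0,0,0,0.144],[0,0,0,0,0,0],[0,0,0,0,0,0]]'
python3 - <<'E'
from h import *
to(533,-309.5,56,-88.3)
E
```

```text
time: 55.55
tool_pos: [496.7, 56.2, 49.8]
tcp_rot: [3.139, 0.0, 1.473]
contact_force: [-0.2, 0.1, -2.1]
grip_width: 57.6
finger_force: 30.0
time: 56.75
tool_pos: [495.8, 56.3, 173.8]
tcp_rot: [3.141, -0.0, 0.748]
contact_force: [0.3, 0.2, 0.1]
grip_width: 91.6
finger_force: 0.0
time: 57.45
tool_pos: [495.8, 56.3, 173.7]
tcp_rot: [3.141, -0.001, 0.038]
contact_force: [0.2, -0.8, -0.2]
grip_width: 92.0
finger_force: 0.0
shift [ 23.4 366.9 117.9] ang -87.8 rz 0.008
```

```bash
python3 -m jog '[[2,25,0,0,0,0],[2.4,40,0,0,0,0],[2.5,40,0,0,0,0],[2.5,40,0,0,0,0],[2.5,40,0,0,0,0],[2.5,40,0,0,0,0],[2.5,40,0,0,0,0],[2.5,40,0,0,0,0],[2.5,40,0,0,0,0],[1.5,22,0,0,0,0],[0,0,0,0,0,0.008],[0,0,0,0,0,0]]' 100
python3 - <<'E'
from h import *
to(533,-309.5,56,-88.3)
E
```

```text
time: 58.65
tool_pos: [531.2, -309.5, 173.4]
tcp_rot: [-3.141, 0.0, 0.027]
contact_force: [0.0, -0.0, 0.3]
grip_width: 91.6
finger_force: 0.0
shift [1.800e+00 1.000e-01 1.174e+02] ang -88.5 rz -0.003
```

```bash
python3 -m jog '[[1.8,0,15,0,0,0],[0,0,35,0,0,0],[0,0,35,0,0,0],[0,0,20,0,0,0],[0,0,10,0,0,0],[0,0,2.4,0,0,0],[0,0,0,0,0,0],[0,0,0,0,0,0]]'
python3 -m jog '[[0,0,0,0,0,0],[0,0,0,0,0,0],[0,0,0,0,0,0],[0,0,0,0,0,0],[0,0,0,0,0,0],[0,0,0,0,0,0],[0,0,0,0,0,0],[0,0,0,0,0,0]]' 0
python3 -m jog '[[0,0,-15,0,0,0],[0,0,-35,0,0,0],[0,0,-40,0,0,0],[0,0,-30,0,0,0],[-1,-15,0,0,0,0],[-2,-30,0,0,0,0],[-2.5,-40,0,0,0,0],[-2.5,-40,0,0,0,0],[-2.5,-40,0,0,0,0],[-2.5,-40,0,0,0,0],[-2.5,-40,0,0,0,0],[-2.5,-40,0,0,0,0]]'
python3 -m jog '[[-2.5,-40,0,0,0,0],[-2.5,-40,0,0,0,0],[-2,-40,0,0,0,0],[-1,-25,0,0,0,0],[-1,-14,0,0,0,-0.144],[0,0,0,0,0,-0.144],[0,0,0,0,0,-0.144],[0,0,0,0,0,-0.144],[0,0,0,0,0,-0.144],[0,0,0,0,0,-0.144],[0,0,0,0,0,-0.144],[0,0,0,0,0,-0.144]]'
python3 -m jog '[[0,0,0,0,0,-0.144],[0,0,0,0,0,-0.144],[0,0,0,0,0,0],[0,0,0,0,0,0]]'
python3 - <<'E'
from h import *
to(494.4,134,50,-4.9)
E
```

```text
time: 59.45
tool_pos: [534.3, -310.0, 58.0]
tcp_rot: [3.139, -0.003, 0.026]
contact_force: [0.2, -0.5, 0.2]
grip_width: 91.7
finger_force: 0.0
time: 60.25
tool_pos: [533.4, -309.7, 56.5]
tcp_rot: [3.141, -0.0, 0.026]
contact_force: [-0.6, 1.1, 0.7]
grip_width: 46.6
finger_force: 30.0
time: 61.45
tool_pos: [506.2, -22.8, 174.6]
tcp_rot: [-3.141, 0.002, 0.026]
contact_force: [-0.4, -0.1, -2.7]
grip_width: 46.7
finger_force: 30.0
time: 62.65
tool_pos: [493.3, 133.9, 174.4]
tcp_rot: [-3.139, 0.002, 1.184]
contact_force: [-0.0, 0.1, -2.8]
grip_width: 46.8
finger_force: 30.0
time: 63.05
tool_pos: [494.0, 133.7, 175.1]
tcp_rot: [-3.14, 0.001, 1.462]
contact_force: [0.3, -0.4, -2.8]
grip_width: 46.6
finger_force: 30.0
shift [  0.4   0.6 125.1] ang -6.2 rz -0.023
```

```bash
python3 -m jog '[[0,0,15,0,0,0],[0,0,35,0,0,-0.022],[0,0,35,0,0,0],[0,0,25,0,0,0],[0,0,11,0,0,0],[0,0,3,0,0,0],[0,0,0,0,0,0],[0,0,0,0,0,0],[0,0,0,0,0,0],[0,0,0,0,0,0]]'
python3 -m jog '[[0,0,0,0,0,0],[0,0,0,0,0,0],[0,0,0,0,0,0],[0,0,0,0,0,0],[0,0,-15,0,0,0],[0,0,-40,0,0,0],[0,0,-40,0,0,0],[0,0,-40,0,0,0],[40,0,0,0,0,0],[40,0,0,0,0,0],[40,0,0,0,0,0],[40,0,0,0,0,0]]' 100
python3 -m jog '[[40,-15,0,0,0,0],[40,-15,0,0,0,0],[40,-15,0,0,0,0],[40,-15,0,0,0,0],[0,0,0,0,0,0],[0,0,0,0,0,0]]'
python3 - <<'E'
from h import *
c=cam("top");im=bot.capture("top");cv2.imwrite("pics/t3.png",im[:,:,::-1])
for t in H:
    for d in bot.outline_of(t,"top")[:2]: print(t,round(d["p"],2),fit(t,d["mask"],c))
E
```

```text
time: 64.05
tool_pos: [495.6, 133.5, 53.1]
tcp_rot: [3.139, 0.0, 1.487]
contact_force: [-0.5, -0.8, -2.9]
grip_width: 46.5
finger_force: 30.0
time: 65.25
tool_pos: [508.2, 294.4, 187.4]
tcp_rot: [3.141, 0.0, 1.487]
contact_force: [1.4, -0.6, 0.2]
grip_width: 92.1
finger_force: 0.0
time: 65.85
tool_pos: [461.1, 457.9, 186.5]
tcp_rot: [3.141, 0.001, 1.49]
contact_force: [0.2, -0.8, -0.0]
grip_width: 91.7
finger_force: 0.0
bottle 0.94 (array([270.03360216, 253.02076206]), np.float64(0.8011322021484375))
bottle 0.63 (array([495.28921126, 134.48145333]), np.float64(0.7810516357421875))
jar 0.87 (array([497.22042041,  55.69222569]), np.float64(1.194061279296875))
cup 0.86 (array([485.23849457, -22.80305795]), np.float64(0.7252197265625))
spray 0.68 (array([625.07226308, 161.62377938]), np.float64(1.7688446044921875))
brushpot 0.8 (array([610.59067991, -65.10665588]), np.float64(2.3252105712890625))
```

View pics/t3.png

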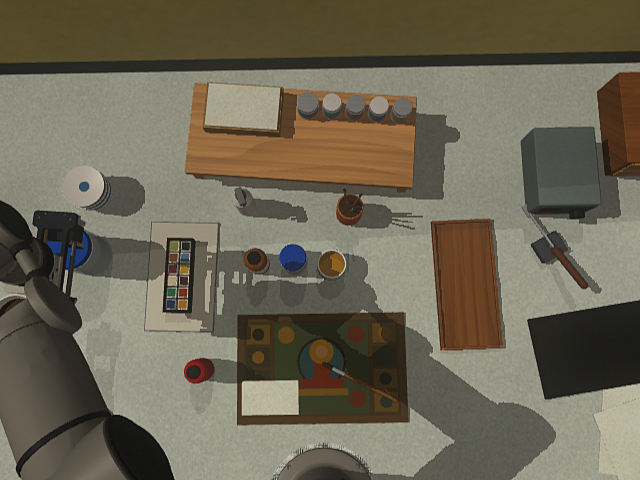

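The bottle (256,260), jar (292,258) and cup (332,264) are back within 2 mm, the tin is on the pad, and the spray bottle and brush pot have not moved. I raise the hand clear and hand in.

```bash
python3 -m jog '[[0,0,-25,0,0,0],[0,0,-25,0,0,0],[0,0,0,0,0,0],[0,0,0,0,0,0],[0,0,0,0,0,0]]'
python3 -c "
from plant import bot
print(bot.close_job())"
```

```text
time: 66.65
tool_pos: [461.5, 456.7, 235.8]
tcp_rot: [-3.141, 0.002, 1.487]
contact_force: [0.0, 0.5, -0.3]
grip_width: 92.1
finger_force: 0.0
the job is handed in; nothing more can be done
None
```

I handed the job in at about 67 s: the tin lies centred lengthwise on the pad, the bottle, jar and cup stand back within about 2 mm of their starting places, and the spray bottle and brush pot did not move; the tin's front end rose about 5 mm while I was sliding it out.

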